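# Close the sample chamber

### The job

Close the steel sample chamber: pick up its round cover plate by the handle, turn it so that its three holes line up with the chamber's three studs, and lower it over them gently, without dropping it, until it lies fully home. Then swing the chamber's clamp arm all the way in over the plate, and let go. Leave the bottle, the bowl and the jar alone.

Things in the scene. Friction and masses are not known exactly. Their poses are not given: they have to be found in the camera images.
- cover: Cover plate: aluminium disc, diameter 120 mm, 10 mm thick, 0.3 to 0.55 kg, flat on the green mat (mat top 3 mm above the bench). Origin: centre of its underside, z up. Three like through holes, diameter 13.5, centres 47 mm from the disc's centre at 0, +120 and -120 degrees from its x axis. Handle on top along its x axis. Any of the three turned positions on the studs is right.
- handle (a point): Middle of the cover's bridge handle, 44 mm above the cover's origin. The bar runs along the cover's x axis: 60 mm long (x), 12 wide (y), 12 high; below it 28 mm of free space above the plate, between two end posts 40 mm apart.
- hole0 (a point): Centre of the cover's hole on its +x axis, at the level of the plate's top face.
- chamber: Sample chamber: fixed steel drum, diameter 124, open on top. Origin: centre of its underside, on the mat; z up. The flat rim, seat of the plate, is 60 mm above the origin: when home the plate's origin is there and the studs stand 10 mm out of the plate. Three studs at +60, 180 and -60 degrees from its x axis, 47 mm from its centre. The clamp's post is on its +x side.
- stud0 (a point): Tip of the stud at +60 degrees, 80 mm above the chamber's origin. Each stud: 20 mm tall above the rim, diameter 10 for 13 mm, then tapering to 4 mm at the tip.
- stud1 (a point): Tip of the stud at 180 degrees.
- stud2 (a point): Tip of the stud at -60 degrees.
- clamp (a joint): Angle of the clamp arm about its upright post, rad: 0 = fully in against its stop, pointing at the chamber's centre, over the plate's edge; grows anticlockwise seen from above as it swings out, to a stop at 2.0. Starts at 1.3 to 1.8, clear of the plate. Light even friction (about 1.5 N at the pin); stays where left. If the plate is not home the arm runs into it.
- clamp_pivot (a point): On the post's axis, 85 mm from the chamber's centre along its +x, at the level of the arm's underside, 72.5 mm above the chamber's origin (2.5 mm above the plate when home). The arm is 16 mm wide, 8 thick, and reaches 42 mm from the post's axis; its round hub (diameter 20) rises 1 mm above it.
- clamp_pin (a point): Top of the arm's finger pin: black, upright, round, diameter 12, standing 36 mm above the arm (top 44 mm above the arm's underside), 30 mm from the post's axis. At clamp angle q it lies from the pivot in the direction 180 degrees + q from the chamber's x axis. Its top is 56 mm above the rim: carry the plate over or round it.
- bottle: White bottle, diameter 66 mm, 170 mm tall, a bystander; origin at its underside.
- bowl: Dark bowl, diameter 120 mm, 70 mm high, a bystander; origin at its underside.
- jar: Small glass jar with a white cap, diameter 50 mm, 55 mm tall, a bystander; origin at its underside.
- seat (a point): Centre of the chamber's rim plane, 60 mm above the chamber's origin: the place of the cover's origin when home.
Things that resemble listed ones, but are neither listed nor needed, are in the scene too. Several things have the shape of the chamber; the one meant has the colours described above.

How it is judged (in metres and radians):
On the way:
1. the plate lies home over the three studs while the clamp arm is still swung out (z of cover in the frame of chamber between 0.0575 and 0.0625 m and horizontal distance between cover and chamber below 0.004 m and angle between cover's own z axis and vertical below 0.035 rad and (horizontal distance between hole0 and stud0 below 0.005 m or horizontal distance between hole0 and stud1 below 0.005 m or horizontal distance between hole0 and stud2 below 0.005 m) and value of joint clamp above 0.6 rad), for 0.2 s.
At the end, for the whole second after the job is handed in: The cover plate lies flat and at rest on the chamber's rim (underside within 2.5 mm of it, tilted under 2 degrees, centred within 4 mm) with the three studs through its holes, and the clamp arm is swung in over it to within 0.15 rad of its stop (z of cover in the frame of chamber between 0.0575 and 0.0625 m and horizontal distance between cover and chamber below 0.004 m and angle between cover's own z axis and vertical below 0.035 rad and (horizontal distance between hole0 and stud0 below 0.005 m or horizontal distance between hole0 and stud1 below 0.005 m or horizontal distance between hole0 and stud2 below 0.005 m) and value of joint clamp below 0.15 rad and linear speed of cover below 0.02 m/s and angular speed of cover below 0.1 rad/s); the robot touches nothing.
It fails at once if the bottle is shifted more than 30 mm or tipped (distance of bottle from where it was at the start of the episode above 0.03 m or angle between bottle's own z axis and vertical above 0.4 rad).
It fails at once if the bowl is shifted more than 30 mm or tipped (distance of bowl from where it was at the start of the episode above 0.03 m or angle between bowl's own z axis and vertical above 0.4 rad).
It fails at once if the jar is shifted more than 30 mm or tipped (distance of jar from where it was at the start of the episode above 0.03 m or angle between jar's own z axis and vertical above 0.4 rad).
It fails at once if the plate is dropped or banged onto the chamber (moves faster than 0.35 m/s within 20 mm of its place) (linear speed of cover above 0.35 m/s and distance between cover and seat below 0.02 m).
It also fails if it takes over 58 s, if anything falls off the work surface, if the arm or the gripper's body presses on something with over 40 N, if the wrist force passes 120 N, or if a joint passes its speed limit or range.

### The arm

A 6-joint arm with a two-finger parallel gripper is mounted at the origin on the work surface. World frame = base frame: x ahead of the robot, y to its left, z up, the work surface at z = 0. Lengths are in mm, angles in rad, forces in N, time in s.
With the tool pointing down it reaches from about 400 to 925 mm from the base axis. Payload 12.5 kg.
Tool frame: the origin (TCP) lies where the fingers leave the gripper's body, on its centre line; the fingertips stand 78 mm ahead of it and the grasp point (between the pads) lies 59 mm ahead of it (env.nose_length is the distance from the TCP to the fingertips, in mm); z points along the fingers, y is the line along which they close (so a half turn about z gives the same grasp; the last joint's range is limited). The gripper opens to 95 mm and grips with 3 to 60 N. Pads are 20 mm wide; open, the fingers measure 119 mm over their backs; the gripper's body (75 mm by 180 mm) begins 59 mm behind the grasp point.
Start: joints at [-0.106, 0.491, 1.559, -0, 1.092, -0.106], TCP at [625.01, 0.022, 292.261] pointing down, gripper open.
Joint ranges: [-3.1, 3.1], [-0.84, 2.19], [0.05, 2.79], [-1.13, 4.28], [0.06, 2.93], [-2.69, 2.69]. Speed limits (rad/s): [2.22, 2.22, 2.79, 3.14, 3.14, 3.14].

### API

Orientations are given as [roll, pitch, yaw] about the fixed x, y, z axes, in that order (R = Rz(yaw) Ry(pitch) Rx(roll)).
In Python, from cell import env gives the robot as it stands. The module is installed in compiled form; this text tells all that it offers.
- The arm moves only by the tool send_rows, never from a script. Its argument "series" is text: rows parted by semicolons, each of 6 numbers parted by spaces: the shift along the tool's x, y, z as a fraction of full scale, then the turn, a rotation vector about the tool's x, y, z as a fraction of full scale. A call has 1 to 5 rows; each row shifts and turns the commanded pose from where the row before left it, along the tool's axes as they then stand; what a row does not reach is not made up. Full scale, the value 1, is 60 mm for a shift and 10 degrees for a turn. A row lasts 1/8 s, in which the tool goes at most 62.5 mm and 10.7 degrees, less where a joint would pass 70% of its speed; a pose out of reach is approached as far as the arm can. A call with a number of a shift or a turn outside -1 to 1 is refused whole. A call with a gripper value outside its range is refused whole. "fingers" is the opening, from 0 (shut) to 1 (fully open), set as the call begins (left out, the last holds). The fingers move at their own pace and stop on an object; the grip force is fixed at half the most. Time passes only in rows, so rows that do not move let the fingers close. It gives the time, the measured TCP pose, the force, the opening and the grip force at its end, in the units of the state.
- env.state(): the state, without advancing time (a new reading comes with each control period).
- env.read_camera(name): name is "scene" or "side" or "wrist"; returns a dict with "color" (400x640x3 uint8, red, green, blue), "z_map" (400x640 float32, mm along the optical axis (not along the pixel's ray), 0 where there is no reading), "fovy" (degrees; the focal length in pixels is half the picture's height over the tangent of half this angle, whatever the lens; pixels are square), "cx", "cy" (the principal point, pixels), "R" (3x3) and "t" (3): a world point X has camera coordinates R X + t. Camera axes: x right, y down, z forward; pixel columns grow to the right and rows downward; lengths in mm; the calibration is good to about 2 mm. A picture is of the moment at which its call begins.
- env.job_done(): hands the job in; it is judged then, once.
The state is a dict: "t": time; "joints": joint angles; "qvel": joint speeds; "tau": joint torques, N m; "eef_pos": TCP position; "tcp_rot": TCP orientation; "ft_force": force on the tool from outside, world axes, zero at the start; "moment": the same for the moment, N m; "opening": opening from 0.0 (shut) to 1.0 (fully open); "grip_force": force on a finger pad.
Only numpy, scipy, OpenCV 4.12 (cv2) and the standard library are available. Lean on these libraries where they do the work, as an engineer would, in place of code of your own. Each camera call takes 0.05 s, during which the arm holds its last target. There are 200 camera calls.

## Working session

There is one attempt and no reset: what is moved stays moved. The work goes in short steps, Python scripts to look and compute and a tool call to move; the robot and the scene stay as the last step left them, time stands still between calls to the robot, and variables do not carry over. Pictures are saved under pics/ and viewed, at most 12 in all, crops included, and the job is handed in when it is done.

Besides the shell and the picture viewer there is one more tool, called after ">>>" in YAML: its name, and indented under it one key for each argument. send_rows: Moves the arm, as the interface text tells. Shift numbers are shares of 60 mm and turn numbers shares of 10 degrees, none past 1 either way. Its arguments: {"type":"object","properties":{"series":{"type":"string"},"fingers":{"type":"number"}},"required":["series"]}

```bash
mkdir -p pics; cat > h.py <<'E'
import numpy as np,cv2,pickle
from cell import env
def f(c): return 200/np.tan(np.radians(c["fovy"])/2)
def shot(n,name):
    c=env.read_camera(n); cv2.imwrite(f"pics/{name}.png",c["color"][:,:,::-1]); pickle.dump(c,open(f"{name}.pkl","wb")); return c
def load(name): return pickle.load(open(f"{name}.pkl","rb"))
def ray(c,u,v,z):
    R,t=np.array(c["R"]),np.array(c["t"]); o=-R.T@t
    d=R.T@np.array([(u-c["cx"])/f(c),(v-c["cy"])/f(c),1.]); return o+d*(z-o[2])/d[2]
def proj(c,X):
    p=np.array(c["R"])@np.array(X,float)+np.array(c["t"]); return f(c)*p[:2]/p[2]+[c["cx"],c["cy"]]
def cloud(c):
    z=c["z_map"]; v,u=np.mgrid[:400,:640]
    P=np.stack([(u-c["cx"])/f(c)*z,(v-c["cy"])/f(c)*z,z],-1)-np.array(c["t"]); return P@np.array(c["R"])
E
python3 - <<'E'
from h import *
for n in("scene","side","wrist"):
    c=shot(n,n+"0"); print(n,c["fovy"],c["cx"],c["cy"],(-np.array(c["R"]).T@c["t"]).round(),np.array(c["R"]).round(2).tolist())
print(env.state())
E
```

```text
scene 49.48851201762227 319.8271116458299 206.68545698900058 [1229.  -62.  832.] [[0.09, 1.0, 0.01], [0.69, -0.06, -0.72], [-0.72, 0.07, -0.69]]
side 45.856030406954744 320.7712834046986 194.59782973153114 [-270. -843.  837.] [[0.75, -0.66, -0.0], [-0.36, -0.42, -0.83], [0.55, 0.63, -0.55]]
wrist 60.67975923992183 319.24732838888644 200.9912262157985 [625.  67. 385.] [[1.0, -0.0, -0.0], [-0.0, -0.97, 0.24], [-0.0, -0.24, -0.97]]
{'t': 0.15, 'joints': array([-1.05621042e-01,  4.91403836e-01,  1.55928090e+00,  6.95933453e-06,
        1.09171435e+00, -1.05621221e-01]), 'qvel': array([ 0.00096046, -0.00233452, -0.00095653, -0.00042287,  0.00167242,
        0.00057481]), 'tau': array([ 3.16444048e-04, -6.12899423e+01, -2.58276522e+01,  6.91918633e-02,
        4.73701756e-02, -5.07232733e-05]), 'eef_pos': array([6.24895522e+02, 2.18548928e-02, 2.91816526e+02]), 'tcp_rot': array([-3.14079137e+00, -9.11567405e-05,  1.57079326e+00]), 'ft_force': array([-0.05482705, -0.89772833,  0.06576206]), 'moment': array([0.01147301, 0.06453469, 0.00717552]), 'grip_force': 0.0, 'opening': 0.9997808951441798}
```

View pics/scene0.png

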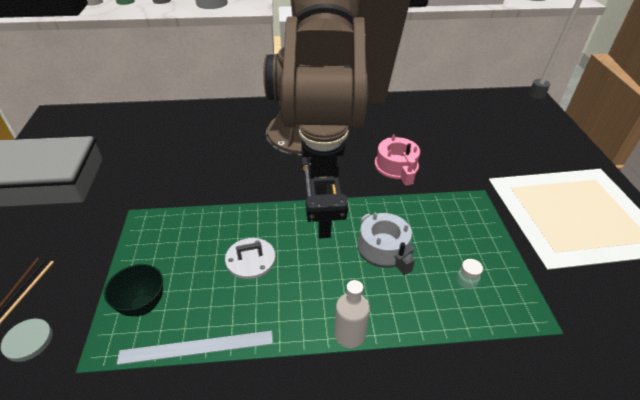

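View pics/side0.png

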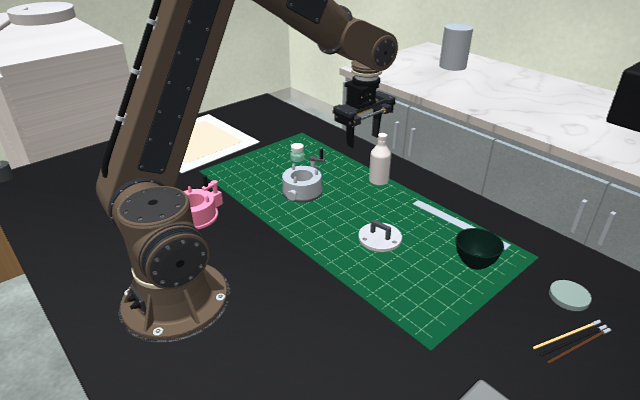

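The chamber-shaped candidates in the scene view are the grey steel drum at (385,240) and the pink one at (398,157). The steel one, on the mat with the black pin at (402,248), fits the description. The disc with the handle at (250,257) is the cover; the pale disc at (26,340) has no handle. I'll confirm with one enlarged crop and take rough positions.

```bash
python3 - <<'E'
from h import *
c=load("scene0"); im=c["color"][190:300,210:440,::-1]
cv2.imwrite("pics/crop1.png",cv2.resize(im,None,fx=3.4,fy=3.4,interpolation=cv2.INTER_CUBIC))
print("cover",ray(c,250,257,13),"cham",ray(c,385,232,63),"bottle",ray(c,351,340,3),"jar",ray(c,471,280,3), "bowl",ray(c,135,305,3))
hsv=cv2.cvtColor(c["color"],cv2.COLOR_RGB2HSV)
for p in [(235,262),(250,246),(264,258),(370,245),(402,248),(405,265),(378,219)]: print(p,hsv[p[1],p[0]],cloud(c)[p[1],p[0]].round())
E
```

```text
cover [ 542.14187576 -164.50319032   13.        ] cham [532.88195566 164.09191597  63.        ] bottle [775.99360088  50.25434075   3.        ] jar [646.8720409  353.31477023   3.        ] bowl [ 650.83473175 -416.46266715    3.        ]
(235, 262) [126   6 226] [ 556. -200.   14.]
(250, 246) [105  11  89] [ 541. -160.   52.]
(264, 258) [128   5 226] [ 550. -130.   16.]
(370, 245) [110   6 127] [569. 121.  60.]
(402, 248) [105  26  20] [626. 178. 110.]
(405, 265) [ 0  6 46] [620. 196.  41.]
(378, 219) [109  19 213] [491. 154.  67.]
```

View pics/crop1.png

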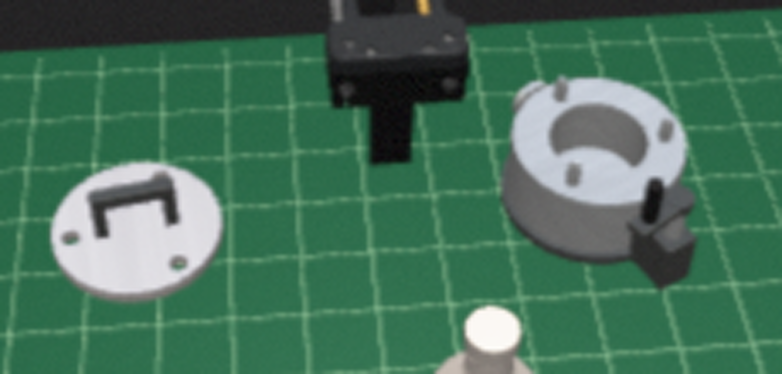

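The crop confirms both. The steel drum has three studs at crop (561,90), (666,130) and (574,175), and its black pin at (653,200). The cover's holes are at (70,238) and (178,262), and its handle is black. Next I move the wrist camera above the chamber.

>>> send_rows:
  series: "0.7 -0.35 0 0 0 0;0.7 -0.35 0 0 0 0;0.7 -0.35 0 0 0 0;0.7 -0.35 0 0 0 0;0 0 0 0 0 0"

```text
t: 0.78
eef_pos: [539.7, 170.2, 292.3]
tcp_rot: [-3.141, -0.0, 1.574]
ft_force: [-0.3, 0.2, 0.8]
opening: 1.0
grip_force: 0.0
```

```bash
python3 - <<'E'
from h import *
c=shot("wrist","wcham"); s=env.state(); print(s["eef_pos"],s["t"])
E
```

```text
[540.53097007 169.03172334 292.29756885] 0.825
```

View pics/wcham.png

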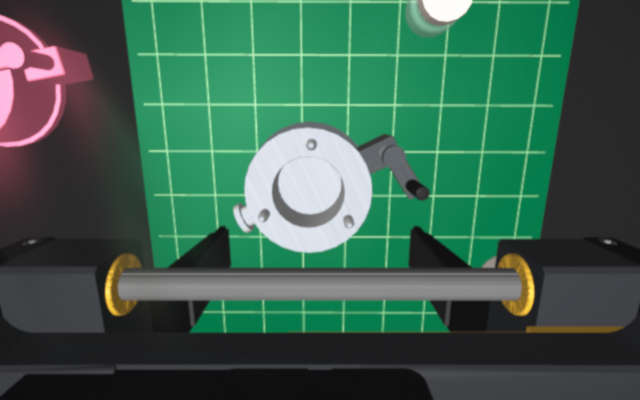

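>>> send_rows:
  series: "-1 0 0.2 0 0 0;-1 0 0.2 0 0 0;-1 0 0.2 0 0 0;-1 0 0.2 0 0 0;-1 0 0.2 0 0 0"

```text
t: 1.45
eef_pos: [540.8, -135.2, 231.8]
tcp_rot: [3.141, 0.0, 1.57]
ft_force: [0.1, 0.2, -0.6]
opening: 1.0
grip_force: 0.0
```

>>> send_rows:
  series: "-0.3 0 0 0 0 0;0 0 0 0 0 0;0 0 0 0 0 0"

```text
t: 1.82
eef_pos: [541.1, -149.1, 232.5]
tcp_rot: [3.141, -0.0, 1.571]
ft_force: [-0.7, 0.6, 0.1]
opening: 0.999
grip_force: 0.0
```

```bash
python3 - <<'E'
from h import *
c=shot("wrist","wcov"); s=env.state(); print(s["eef_pos"],s["t"])
E
```

```text
[ 541.13724196 -148.77680268  232.57729913] 1.875
```

View pics/wcov.png

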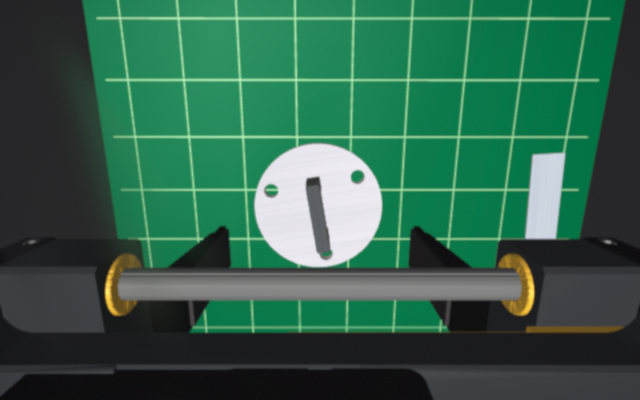

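The wrist view of the chamber shows the rim centre at about (308,187), studs at (312,144), (264,215) and (348,222), the hub at (388,150) and the pin top at (417,191). The wrist view of the cover shows the disc centre at about (318,205), holes at (271,190), (357,177) and (326,254), and the handle running from (313,180) to (323,252). So hole0 is the lower one, at about -81° in the world. Now I'll measure precisely.

```bash
cat >> h.py <<'E'
from scipy.optimize import least_squares
def circ(P,r,c0):
    P=np.array(P)[:,:2]
    s=least_squares(lambda p:np.hypot(*(P-p).T)-r,c0,loss="soft_l1",f_scale=.7); return s.x,np.median(np.abs(s.fun))
def blobmask(c,u,v,r,vmin,smax):
    hsv=cv2.cvtColor(c["color"],cv2.COLOR_RGB2HSV); m=((hsv[...,2]>vmin)&(hsv[...,1]<smax)).astype(np.uint8)
    k=np.zeros_like(m); cv2.circle(k,(u,v),r,1,-1); return m*k
def outer(m):
    cs,_=cv2.findContours(m,cv2.RETR_EXTERNAL,cv2.CHAIN_APPROX_NONE); return max(cs,key=cv2.contourArea)[:,0]
def holes(m,amin=15,amax=400):
    cs,h=cv2.findContours(m,cv2.RETR_CCOMP,cv2.CHAIN_APPROX_NONE)
    return [(cv2.boundingRect(q),cv2.contourArea(q),np.array([M["m10"],M["m01"]])/M["m00"]) for q,g in zip(cs,h[0]) if g[3]>=0 for M in [cv2.moments(q)] if M["m00"]>=amin]
def ang(v): return np.degrees(np.arctan2(v[1],v[0]))
E
python3 - <<'E'
from h import *
c=load("wcov"); m=blobmask(c,318,205,75,150,40)
o=outer(m); P=np.array([ray(c,*p,13) for p in o]); ctr,e=circ(P,60,P.mean(0)[:2]); print("cover",ctr,e)
for b,a,q in holes(m):
    X=ray(c,*q,13)[:2]-ctr; print(b,a,q.round(1),"r",np.hypot(*X).round(1),"ang",ang(X).round(1))
g=cv2.cvtColor(c["color"],cv2.COLOR_RGB2GRAY)
k=np.zeros_like(g); cv2.circle(k,(318,210),50,1,-1); 
d=((g<110)&(k>0)&(cv2.cvtColor(c["color"],cv2.COLOR_RGB2HSV)[...,1]<90)).astype(np.uint8); r=cv2.minAreaRect(outer(d)); print("handle",r)
for p in cv2.boxPoints(r): print(p,ray(c,*p,53))
c=load("wcham"); m=blobmask(c,308,187,68,150,40)
o=outer(m); P=np.array([ray(c,*p,63) for p in o]); ctr,e=circ(P,62,P.mean(0)[:2]); print("cham",ctr,e)
for b,a,q in holes(m,8):
    X=ray(c,*q,70)[:2]-ctr; print(b,a,q.round(1),"r",np.hypot(*X).round(1),"ang",ang(X).round(1))
for u,v in[(312,144),(264,215),(348,222)]:
    X=ray(c,u,v,83)[:2]-ctr; print("tip",np.hypot(*X),ang(X))
for n,u,v,z in[("hub",388,150,84.5),("pin",417,191,119.5)]: X=ray(c,u,v,z)[:2]-ctr; print(n,X,np.hypot(*X),ang(X))
for nm,a in[("c",(285,225,250,345)),]:
    pass
im=load("wcham")["color"][110:270,220:450,::-1]; im2=load("wcov")["color"][130:275,240:400,::-1]
A=cv2.resize(im,(690,480),interpolation=cv2.INTER_CUBIC); cv2.imwrite("pics/crop2.png",A)
E
```

```text
cover [ 539.74030156 -166.01725225] 0.2116076809656917
(264, 183, 15, 15) 155.0 [270.9 190.1] r 47.1 ang 159.0
(305, 176, 28, 85) 1224.5 [317.9 217.1] r 9.5 ang -89.8
(350, 169, 15, 15) 154.5 [357.  176.2] r 47.1 ang 39.6
handle ((317.57403564453125, 214.89698791503906), (75.30750274658203, 13.762414932250977), 80.7066879272461)
[304.70248 178.8487 ] [ 529.23571613 -131.31706785   53.        ]
[318.28427 176.62622] [ 540.23743735 -129.49689304   53.        ]
[330.4456  250.94528] [ 550.57729802 -193.72241538   53.        ]
[316.8638  253.16776] [ 538.9784168  -195.74851632   53.        ]
cham [528.17809996 165.85674618] 0.8168784584122335
(343, 215, 12, 11) 59.0 [348.7 219.1] r 46.9 ang -31.8
(260, 208, 10, 14) 74.5 [264.9 213.8] r 45.3 ang -154.3
(271, 170, 74, 58) 1155.0 [303.9 209. ] r 15.2 ang -102.4
(309, 139, 8, 11) 39.0 [313.3 143. ] r 48.0 ang 83.1
tip 48.01259842907063 84.1647064187603
tip 43.07344156654132 -156.58254131449843
tip 44.8345716810364 -31.857790452982147
hub [71.47882124 42.86032981] 83.34404452404854 30.94786206945163
pin [89.2310717  13.73420956] 90.28185127019816 8.750146806909239
```

View pics/crop2.png

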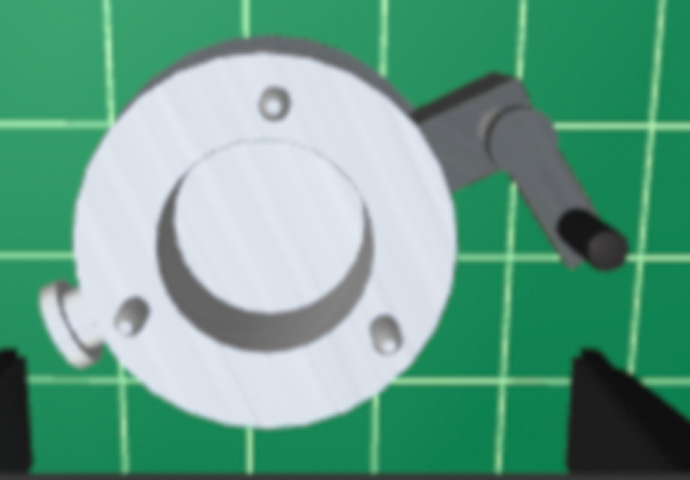

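```bash
python3 - <<'E'
from h import *
c=load("wcham")
def fit(px,z):
    X=np.array([ray(c,*p,z)[:2] for p in px]); 
    A=lambda p:np.array([[p[0]+47*np.cos(p[2]+k),p[1]+47*np.sin(p[2]+k)] for k in np.radians([60,180,-60])])
    s=least_squares(lambda p:(A(p)-X).ravel(),[528,166,.43]); return s.x[:2].round(1),np.degrees(s.x[2]).round(1),s.fun.round(1)
print("mid",fit([(311.7,144.3),(263.8,215.5),(348.7,221.8)],71)); print("tip",fit([(312.3,145),(262.3,216.7),(349.7,224)],83))
m=blobmask(c,308,187,68,150,40); o=outer(m); P=np.array([ray(c,*p,63)[:2] for p in o])
for c0 in [(528,166)]:
    a=np.array([ang(p-np.array(c0)) for p in P]); k=~(((a>-175)&(a<-135))|((a>0)&(a<55)))
    print(circ(P[k],62,c0), [ (lo,np.hypot(*(P[(a>=lo)&(a<lo+30)]-circ(P[k],62,c0)[0]).T).mean().round(1)) for lo in range(-180,180,30)])
# cross-check with the scene camera
s=load("scene0")
for n,(u,v) in dict(L=(210+70/3.4,190+238/3.4),R=(210+178/3.4,190+262/3.4)).items(): print("scene hole",n,ray(s,u,v,13)[:2])
for u,v in [(561,80),(669,122),(575,167)]: print("scene tip",ray(s,210+u/3.4,190+v/3.4,83)[:2])
E
```

```text
mid (array([529. , 165.3]), np.float64(25.7), array([-0. , -0.3,  0.2,  0.1, -0.2,  0.1]))
tip (array([529.4, 166.7]), np.float64(25.2), array([ 0.1,  0.8, -0.2, -0.4,  0.1, -0.4]))
(array([528.88647546, 166.0959583 ]), np.float64(0.8710254221048785)) [(-180, np.float64(63.4)), (-150, np.float64(61.8)), (-120, np.float64(61.3)), (-90, np.float64(61.2)), (-60, np.float64(60.9)), (-30, np.float64(60.8)), (0, np.float64(60.8)), (30, np.float64(61.0)), (60, np.float64(61.0)), (90, np.float64(61.3)), (120, np.float64(61.4)), (150, np.float64(61.2))]
scene hole L [ 547.63779007 -210.81480752]
scene hole R [ 575.54498724 -134.4703357 ]
scene tip [488.07085229 145.88107082]
scene tip [535.66213585 213.96877329]
scene tip [572.0187391  140.21500473]
```

>>> send_rows:
  series: "-0.27 -0.02 0.3 0 0 0;0 0 0.5 0 0 -0.93;0 0 0.4 0 0 0;0 0 0 0 0 0;0 0 0 0 0 0"

```text
t: 2.5
eef_pos: [540.0, -166.3, 160.5]
tcp_rot: [3.141, 0.0, 1.733]
ft_force: [0.5, 0.7, 1.4]
opening: 1.001
grip_force: 0.0
```

```bash
python3 - <<'E'
from h import *
c=shot("wrist","wcov2"); s=env.state(); print(s["eef_pos"],np.degrees(s["tcp_rot"]),s["joints"],s["t"])
m=blobmask(c,318,205,150,150,40); o=outer(m); P=np.array([ray(c,*p,13) for p in o]); print(o.min(0),o.max(0)); ctr,e=circ(P,60,[540,-166]); print("cover",ctr,e)
for b,a,q in holes(m):
    X=ray(c,*q,13)[:2]-ctr; print(b,a,q.round(1),"r",np.hypot(*X).round(1),"ang",ang(X).round(1))
E
```

```text
[ 540.12398754 -166.30073955  160.90649451] [1.79943477e+02 3.70477616e-02 9.93070438e+01] [-4.15554890e-01  5.73426498e-01  1.83593150e+00 -3.88210052e-06
  7.31055115e-01 -5.77990878e-01] 2.55
[237 126] [401 267]
cover [ 539.61920343 -165.57248264] 0.6568539551432337
(366, 169, 20, 19) 263.5 [375.8 178. ] r 46.8 ang 39.1
(252, 169, 21, 19) 271.0 [261.9 178.1] r 47.0 ang 159.6
```

View pics/wcov2.png

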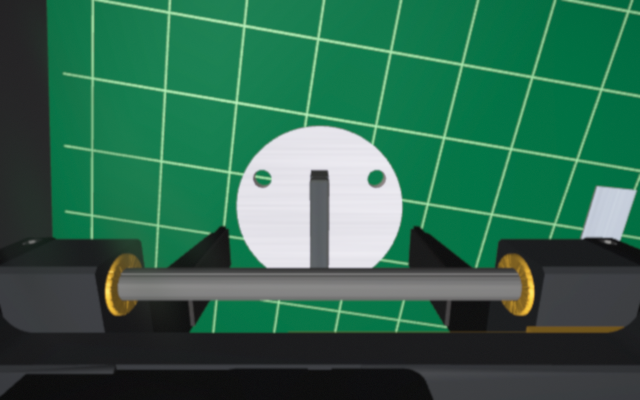

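The handle is straight in the image, centred at column 319, with the plate centred between the fingers. Now down 54 mm to the handle and close.

>>> send_rows:
  series: "0 0 0.3 0 0 0;0 0 0.3 0 0 0;0 0 0.3 0 0 0;0 0 0 0 0 0;0 0 0 0 0 0"

```text
t: 3.18
eef_pos: [540.2, -166.3, 107.3]
tcp_rot: [3.14, 0.001, 1.733]
ft_force: [-1.1, 1.1, 0.5]
opening: 1.003
grip_force: 0.0
```

>>> send_rows:
  series: "0 0 0 0 0 0;0 0 0 0 0 0;0 0 0 0 0 0;0 0 0 0 0 0;0 0 0 0 0 0"
  fingers: 0

```text
t: 3.8
eef_pos: [539.8, -166.2, 106.2]
tcp_rot: [3.142, -0.0, 1.733]
ft_force: [-0.7, 0.7, -0.0]
opening: 0.536
grip_force: 0.0
```

>>> send_rows:
  series: "0 0 0 0 0 0;0 0 0 0 0 0;0 0 0 0 0 0;0 0 0 0 0 0;0 0 0 0 0 0"

```text
t: 4.42
eef_pos: [539.8, -166.2, 106.3]
tcp_rot: [3.141, 0.0, 1.733]
ft_force: [0.0, -0.3, 0.2]
opening: 0.123
grip_force: 30.0
```

>>> send_rows:
  series: "0 0 -0.2 0 0 0;0 0 -0.5 0 0 0;0 0 -0.6 0 0 0;0 0 -0.5 0 0 0;0 0 0 0 0 0"

```text
t: 5.05
eef_pos: [540.2, -166.3, 216.4]
tcp_rot: [3.138, 0.002, 1.733]
ft_force: [0.2, -0.1, -4.4]
opening: 0.124
grip_force: 30.0
```

>>> send_rows:
  series: "0.6 0.08 0 0 0 0;0.75 0.1 0 0 0 0;0.75 0.1 0 0 0 0;0.75 0.1 0 0 0 0;0.75 0.1 0 0 0 0"

```text
t: 5.68
eef_pos: [532.6, 53.0, 212.9]
tcp_rot: [-3.14, -0.0, 1.733]
ft_force: [0.2, 0.1, -3.0]
opening: 0.125
grip_force: 30.0
```

>>> send_rows:
  series: "0.75 0.1 0 0 0 0;0.6 0.08 0 0 0 0;0.4 0.05 0 0 0 0;0 0 0 0 0 0;0 0 0 0 0 -0.5"

```text
t: 6.3
eef_pos: [529.6, 157.0, 213.1]
tcp_rot: [-3.14, 0.0, 1.822]
ft_force: [0.4, -0.3, -3.2]
opening: 0.124
grip_force: 30.0
```

>>> send_rows:
  series: "0 0 0 0 0 -0.9;0 0 0 0 0 -0.9;0 0 0 0 0 -0.9;0 0 0 0 0 -0.9;0 0 0 0 0 -0.5"

```text
t: 6.92
eef_pos: [529.7, 156.4, 213.3]
tcp_rot: [-3.14, -0.001, 2.539]
ft_force: [0.9, 0.1, -4.6]
opening: 0.122
grip_force: 30.0
```

>>> send_rows:
  series: "0 0 0 0 0 0;0 0 0 0 0 0;0 0 0 0 0 0"

```text
t: 7.3
eef_pos: [529.9, 157.3, 214.1]
tcp_rot: [-3.141, -0.0, 2.535]
ft_force: [0.5, -0.7, -3.1]
opening: 0.121
grip_force: 30.0
```

```bash
python3 - <<'E'
from h import *
c=shot("wrist","wh"); shot("scene","sh"); shot("side","dh"); s=env.state(); print(s["eef_pos"],np.degrees(s["tcp_rot"]),s["ft_force"],s["moment"],s["t"])
z=s["eef_pos"][2]-59-44+10
m=blobmask(c,318,205,150,140,50); o=outer(m); P=np.array([ray(c,*p,z) for p in o]); print(o.min(0),o.max(0)); ctr,e=circ(P,60,[529,166]); print("cover",z,ctr,e)
for b,a,q in holes(m):
    X=ray(c,*q,z)[:2]-ctr; print(b,a,q.round(1),"r",np.hypot(*X).round(1),"ang",ang(X).round(1))
a=load("sh")["color"][170:290,300:460]; b=load("dh")["color"][130:220,240:360]
cv2.imwrite("pics/fit1.png",np.vstack([cv2.resize(c["color"],(480,300)),np.hstack([cv2.resize(x,(240,180)) for x in(a,b)])])[:,:,::-1])
E
```

```text
[529.96371252 157.46109094 214.21468796] [1.79998317e+02 4.72054588e-03 1.45273922e+02] [ 0.69690107 -0.22017659 -3.99696266] [ 0.05016661 -0.05703817  0.04214691] 7.45
[214 116] [424 238]
cover 121.21468795775198 [525.33521737 160.15859897] 3.280720943744761
(390, 189, 15, 19) 73.5 [398.9 199.1] r 47.5 ang 75.5
(234, 185, 17, 23) 196.0 [240.9 196.4] r 47.6 ang -147.2
```

View pics/fit1.png

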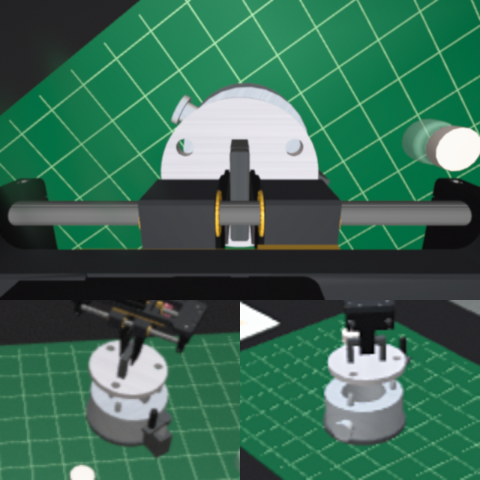

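Wrist view: the cover is held level. In the full-size image its two visible holes sit at about (242,197) and (397,198), and the handle is still centred. The scene and side views show it above the chamber. I'll work out the offset.

```bash
python3 - <<'E'
from h import *
c=load("wh"); g=c["color"].astype(int)
z=121.2
v=g.min(2)
for (u0,v0) in[(242,197),(397,198)]:
    p=(v[v0-16:v0+17,u0-18:u0+19]<160).astype(np.uint8); n,l,st,ce=cv2.connectedComponentsWithStats(p); k=l[16,18]; print(st[k],ce[k]+[u0-18,v0-16])
A,B=[ray(c,*p,z)[:2] for p in((242.4,196.5),(397.3,198.5))]
print(A,B,np.hypot(*(A-B)),"dir AB",ang(B-A)); h0=np.radians(ang(B-A)-90)
d=np.array([np.cos(h0),np.sin(h0)]); print("centre",(A+B)/2+23.5*d,"hole0 ang",np.degrees(h0))
E
```

```text
[ 11   4  20  23 211] [241.58293839 196.77251185]
[   0    0   37   33 1095] [396.76438356 197.97442922]
[485.88405946 135.00630065] [536.39718113 205.62881798] 86.82807964962582 dir AB 54.425558239440406
centre [530.25458854 156.64619443] hole0 ang -35.574441760559594
```

```bash
python3 - <<'E'
from h import *
for n in("wh","wcov2"):
    c=load(n); P=cloud(c); m=blobmask(c,319,175,60,170,40)>0
    if n=="wh": m[:, :]&=(P[...,2]>95)
    Q=P[m]; print(n,len(Q),Q[:,2].min(),Q[:,2].max(),np.median(Q[:,2]))
    ctr=Q.mean(0); U,S,V=np.linalg.svd(Q-ctr,full_matrices=False); nn=V[2]*np.sign(V[2][2]); print("normal",nn.round(3),"tilt",np.degrees(np.arccos(nn[2])),"at",ctr,"rms",S[2]/len(Q)**.5)
    for u,v in((242,210),(397,210),(319,150)): print(P[v,u].round(1))
c=load("sh");P=cloud(c);m=blobmask(c,385,215,45,150,40)>0;m&=P[...,2]>95;Q=P[m];print("scene",len(Q),Q.mean(0));ctr=Q.mean(0);V=np.linalg.svd(Q-ctr,full_matrices=False)[2];print(V[2]*np.sign(V[2][2]))
E
```

```text
wh 8970 111.49033951698378 307.5881722760792 121.62554830260854
normal [ 0.331 -0.229  0.915] tilt 23.741461303618667 at [500.29761098 177.24595458 122.46308256] rms 12.00499998629501
[491.9 130.1 121.4]
[541.5 201.9 122.5]
[489.1 185.1 122.1]
wcov2 8925 3.0052749107515186 254.03394260063882 13.976843870521256
normal [ 0.04  -0.273  0.961] tilt 16.00864150722127 at [ 535.54596516 -140.84773749   15.13681155] rms 15.800612736918058
[ 484.3 -174.8   13.7]
[ 595.8 -156.6   13.9]
[ 532.7 -122.9   13.7]
scene 1194 [543.95888104 154.21943108 128.33869716]
[-0.63489147  0.20400673  0.74518056]
```

```bash
python3 - <<'E'
from h import *
c=load("wh")
A,B=[ray(c,*p,121.5)[:2] for p in((246.3,196.5),(392.7,196.5))]
h0=np.radians(ang(B-A)-90); d=np.array([np.cos(h0),np.sin(h0)]); C=(A+B)/2+23.5*d
print(np.hypot(*(A-B)),C,"hole0 ang",np.degrees(h0))
e=np.array([529.0,166.0])-C; p=np.radians(145.3); print("shift",e,"tool xy/60",e@[np.cos(p),np.sin(p)]/60,e@[np.sin(p),-np.cos(p)]/60)
E
```

```text
81.86435460296482 [529.77343516 157.08226414] hole0 ang -34.81425319357096
shift [-0.77343516  8.91773586] tool xy/60 0.09520932548256411 0.11485604330057043
```

>>> send_rows:
  series: "0.05 0.06 0 0 0 -0.03;0.045 0.055 0 0 0 0;0 0 0.2 0 0 0;0 0 0.2 0 0 0;0 0 0 0 0 0"

```text
t: 8.07
eef_pos: [528.8, 166.3, 188.8]
tcp_rot: [-3.14, -0.002, 2.541]
ft_force: [0.8, -0.7, -4.1]
opening: 0.122
grip_force: 30.0
```

>>> send_rows:
  series: "0 0 0.05 0 0 0;0 0 0.05 0 0 0;0 0 0.05 0 0 0;0 0 0 0 0 0"

```text
t: 8.57
eef_pos: [529.2, 166.4, 181.1]
tcp_rot: [-3.141, -0.0, 2.541]
ft_force: [-0.2, 0.2, -4.3]
opening: 0.121
grip_force: 30.0
```

>>> send_rows:
  series: "0 0 0.04 0 0 0;0 0 0.04 0 0 0;0 0 0.04 0 0 0;0 0 0 0 0 0"

```text
t: 9.07
eef_pos: [529.1, 166.4, 173.8]
tcp_rot: [-3.141, -0.0, 2.541]
ft_force: [-0.2, -0.1, -3.5]
opening: 0.13
grip_force: 30.0
```

>>> send_rows:
  series: "0 0 0.04 0 0 0;0 0 0.03 0 0 0;0 0 0 0 0 0"

```text
t: 9.45
eef_pos: [529.2, 166.4, 169.7]
tcp_rot: [-3.141, -0.0, 2.541]
ft_force: [-1.1, -0.1, -5.2]
opening: 0.122
grip_force: 30.0
```

>>> send_rows:
  series: "0 0 0.03 0 0 0;0 0 0.02 0 0 0;0 0 0 0 0 0"

```text
t: 9.82
eef_pos: [529.2, 166.4, 166.7]
tcp_rot: [-3.141, -0.0, 2.541]
ft_force: [0.4, 0.0, -3.7]
opening: 0.123
grip_force: 30.0
```

>>> send_rows:
  series: "0 0 0.015 0 0 0;0 0 0 0 0 0;0 0 0 0 0 0"

```text
t: 10.2
eef_pos: [529.4, 166.3, 166.3]
tcp_rot: [3.141, 0.001, 2.541]
ft_force: [-1.2, -1.1, 2.2]
opening: 0.119
grip_force: 30.0
```

>>> send_rows:
  series: "0 0 0 0 0 0;0 0 0 0 0 0;0 0 0 0 0 0;0 0 0 0 0 0"
  fingers: 0.45

```text
t: 10.7
eef_pos: [529.2, 166.4, 165.9]
tcp_rot: [3.142, 0.0, 2.541]
ft_force: [0.5, 0.6, -0.3]
opening: 0.437
grip_force: 0.0
```

>>> send_rows:
  series: "0 0 -0.2 0 0 0;0 0 -0.5 0 0 0;0 0 -0.6 0 0 0;0 0 -0.6 0 0 0;0 0 0 0 0 0"

```text
t: 11.32
eef_pos: [529.8, 166.6, 283.2]
tcp_rot: [3.138, 0.004, 2.541]
ft_force: [0.2, 0.2, -0.7]
opening: 0.45
grip_force: 0.0
```

```bash
python3 - <<'E'
from h import *
c=shot("wrist","wr"); sc=shot("scene","sr"); s=env.state(); print(s["eef_pos"],s["opening"],s["ft_force"],s["t"],s["joints"])
P=cloud(c); m=blobmask(c,319,215,110,140,40)>0; m&=(abs(P[...,2]-73)<15); print("plate z pct",np.percentile(P[m][:,2],[5,50,95]))
Q=P[m]; A=np.c_[Q[:,:2]-Q[:,:2].mean(0),np.ones(len(Q))]; print("slopes",np.linalg.lstsq(A,Q[:,2],rcond=None)[0])
b=sc["color"][190:290,310:450]; cv2.imwrite("pics/rel.png",np.vstack([cv2.resize(c["color"],(480,300)),cv2.resize(b,(378,270))[:, :] if 0 else cv2.copyMakeBorder(cv2.resize(b,(378,270)),0,0,0,102,0)])[:,:,::-1])
E
```

```text
[528.95765318 166.35120893 280.31676402] 0.45095546801584085 [ 0.82308733 -0.16109484 -0.18237736] 11.425 [ 1.85579585e-01  4.03875728e-01  1.74822311e+00 -3.93400710e-05
  9.88771923e-01 -7.84777213e-01]
plate z pct [72.44485769 73.96141894 75.2577498 ]
slopes [ 1.20153983e-02 -3.36809977e-03  7.37758380e+01]
```

View pics/rel.png

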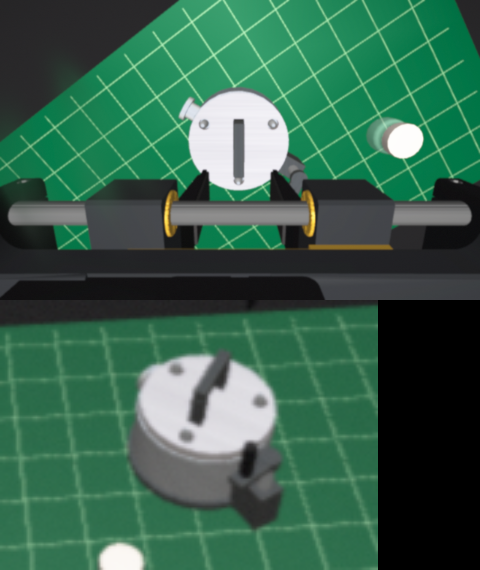

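The wrist view shows the plate flat and home, with all three studs in their holes at (203,125), (273,124) and (238,181) in the downscaled picture. Depth puts its top at about 73.5 mm against 73 expected, and the clamp is still out. Next I line up over the clamp pin, near (622,177), with the closing axis along the chord of its arc (yaw 74°).

>>> send_rows:
  series: "-0.6 0.5 0 0 0 0;-0.58 0.53 0 0 0 0.8;0 0 0 0 0 0.9;0 0 0 0 0 0.9;0 0 0 0 0 0.9"
  fingers: 0.35

```text
t: 12.05
eef_pos: [622.3, 177.3, 278.4]
tcp_rot: [-3.139, -0.0, 1.925]
ft_force: [0.2, -0.2, 0.3]
opening: 0.348
grip_force: 0.0
```

>>> send_rows:
  series: "0 0 0 0 0 0.9;0 0 0 0 0 0.9;0 0 0 0 0 0.9;0 0 0 0 0 0.9;0 0 0 0 0 0"

```text
t: 12.68
eef_pos: [622.3, 177.3, 278.8]
tcp_rot: [-3.14, 0.001, 1.303]
ft_force: [0.3, -0.6, 0.0]
opening: 0.348
grip_force: 0.0
```

>>> send_rows:
  series: "0 0 0 0 0 0;0 0 0 0 0 0"

```text
t: 12.92
eef_pos: [622.5, 177.4, 279.7]
tcp_rot: [-3.141, 0.0, 1.304]
ft_force: [-0.3, 0.0, 0.0]
opening: 0.351
grip_force: 0.0
```

```bash
python3 - <<'E'
from h import *
c=shot("wrist","wp"); s=env.state(); print(s["eef_pos"],np.degrees(s["tcp_rot"]),s["opening"],s["t"])
print("expected pin px",proj(c,[622,177,119.5]))
c0=load("wcham"); print("pin old",ray(c0,422.3,193.3,119.5))
cv2.imwrite("pics/wp_c.png",cv2.resize(c["color"][150:300,220:420,::-1],(640,480)))
E
```

```text
[622.49562526 177.39809722 279.7998927 ] [-1.79990649e+02  5.86425298e-03  7.46857036e+01] 0.3527244173642192 12.975
expected pin px [318.86873935 206.66399148]
pin old [621.77496528 177.72478945 119.5       ]
```

View pics/wp_c.png

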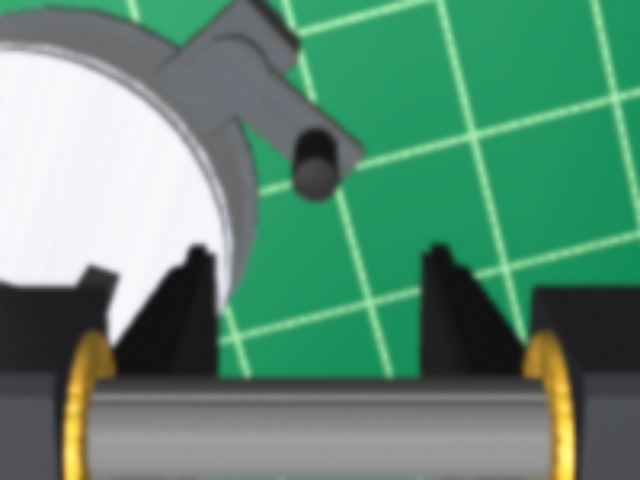

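Pin top is at full-image (319,206), matching the prediction and centred between the fingers. I descend, straddle the pin loosely and sweep the arc.

>>> send_rows:
  series: "0 0 0.5 0 0 0;0 0 0.6 0 0 0;0 0 0.5 0 0 0;0 0 0.22 0 0 0;0 0 0 0 0 0"

```text
t: 13.6
eef_pos: [622.5, 177.4, 170.5]
tcp_rot: [-3.141, 0.0, 1.302]
ft_force: [0.0, -0.2, 0.7]
opening: 0.351
grip_force: 0.0
```

>>> send_rows:
  series: "0 0 0 0 0 0;0 0 0 0 0 0;0 0 0 0 0 0"
  fingers: 0.2

```text
t: 13.98
eef_pos: [622.7, 177.4, 171.5]
tcp_rot: [3.141, -0.0, 1.302]
ft_force: [-0.1, -1.5, 0.1]
opening: 0.202
grip_force: 0.0
```

>>> send_rows:
  series: "-0.07 -0.1 0 0 0 0;-0.06 -0.09 0 0 0 0;-0.02 -0.09 0 0 0 0;-0.015 -0.09 0 0 0 0;0.015 -0.09 0 0 0 0"

```text
t: 14.6
eef_pos: [593.2, 175.9, 170.9]
tcp_rot: [3.141, -0.0, 1.302]
ft_force: [1.6, -1.6, -0.2]
opening: 0.203
grip_force: 1.1
```

>>> send_rows:
  series: "0.02 -0.09 0 0 0 0;0.065 -0.1 0 0 0 0;0.07 -0.1 0 0 0 0;0 0 0 0 0 0"

```text
t: 15.1
eef_pos: [578.7, 190.4, 170.7]
tcp_rot: [-3.141, -0.0, 1.303]
ft_force: [-0.6, 0.1, 0.9]
opening: 0.199
grip_force: 0.0
```

Now the last few mm, to take up the lag against the stop while watching the force.

>>> send_rows:
  series: "0.01 -0.04 0 0 0 0;0.01 -0.03 0 0 0 0;0 0 0 0 0 0"

```text
t: 15.48
eef_pos: [575.8, 192.1, 170.9]
tcp_rot: [3.141, -0.001, 1.302]
ft_force: [3.2, 1.9, -0.7]
opening: 0.199
grip_force: 1.8
```

>>> send_rows:
  series: "0 -0.02 0 0 0 0;0 0 0 0 0 0"

```text
t: 15.72
eef_pos: [574.8, 192.3, 170.9]
tcp_rot: [3.14, -0.001, 1.302]
ft_force: [4.6, 1.9, -1.0]
opening: 0.199
grip_force: 2.3
```

>>> send_rows:
  series: "0.02 -0.03 0 0 0 0;0 0 0 0 0 0;0 0 0 0 0 0"

```text
t: 16.1
eef_pos: [574.5, 192.8, 171.0]
tcp_rot: [3.138, -0.0, 1.302]
ft_force: [11.9, -6.6, -3.6]
opening: 0.2
grip_force: 6.4
```

The force rose to 13 N with almost no motion, so the arm is on its stop. I back off, open and lift clear.

>>> send_rows:
  series: "-0.01 0.06 0 0 0 0;0 0.03 0 0 0 0;0 0 0 0 0 0"

```text
t: 16.48
eef_pos: [577.7, 191.8, 170.6]
tcp_rot: [-3.141, 0.0, 1.302]
ft_force: [-0.1, 0.1, -0.5]
opening: 0.196
grip_force: 0.0
```

>>> send_rows:
  series: "0 0 0 0 0 0;0 0 -0.3 0 0 0;0 0 -0.5 0 0 0;0 0 -0.6 0 0 0;0 0 -0.5 0 0 0"
  fingers: 0.3

```text
t: 17.1
eef_pos: [577.9, 192.0, 287.6]
tcp_rot: [3.14, -0.001, 1.302]
ft_force: [0.3, -0.1, -0.5]
opening: 0.296
grip_force: 0.0
```

>>> send_rows:
  series: "0 0 0 0 0 0;0 0 0 0 0 0;0 0 0 0 0 0;0 0 0 0 0 0"

```text
t: 17.6
eef_pos: [577.9, 191.8, 284.0]
tcp_rot: [-3.14, 0.001, 1.302]
ft_force: [-0.1, -0.4, -0.7]
opening: 0.297
grip_force: 0.0
```

```bash
python3 - <<'E'
from h import *
c=shot("wrist","we"); sc=shot("scene","se"); s=env.state(); print(s["eef_pos"],s["ft_force"],s["t"])
pv=np.array([605.7,202.6])
for q in(0,.15): 
    a=np.radians(205.5)+q; print(q,proj(c,[*(pv+30*np.array([np.cos(a),np.sin(a)])),119.5]))
A=cv2.resize(c["color"][100:300,180:460],(560,400)); B=sc["color"][190:290,310:450]; 
g=A.copy(); cv2.imwrite("pics/end.png",np.hstack([A,cv2.copyMakeBorder(cv2.resize(B,(238,170)),0,230,0,0,0)])[:,:,::-1])
E
```

```text
[577.94467579 191.824945   284.26077682] [ 0.53390058 -1.33569013 -0.71369245] 17.7
0 [321.1810812  206.83802365]
0.15 [325.25075418 210.74610256]
```

View pics/end.png

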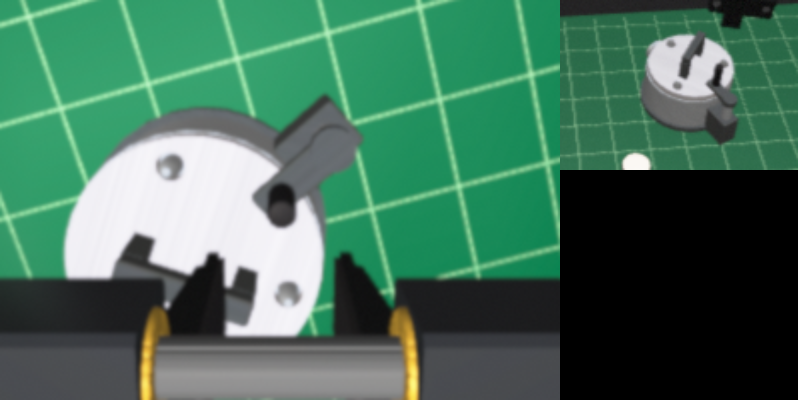

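The clamp arm now lies over the plate. Its pin top is at (321.5,206) in the full image, against (321.2,206.8) predicted for q=0. The plate is flat with the studs through, and the robot is clear, so I hand the job in.

```bash
python3 -c "
from cell import env; print(env.job_done())"
```

```text
the job is handed in; nothing more can be done
None
```

I handed the job in at about 17.7 s: the cover lies home on the three studs, the clamp arm is fully in against its stop, and the robot is clear. The judge's verdict was not shown.

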